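# Hold a wire spool down on a braked pay-off stand

### The job

Put the spool of copper wire on the upright spindle of the pay-off stand, lowering it rather than dropping it, and press it down against the sprung brake disc so that I can push the spring clip through the spindle's cross hole. The hole is clear above the spool with the disc about 10 mm down, a push of about 12 N; keep it steady there, do not drive the disc to its bottom stop, and finish while still holding it pressed. Leave the spool of green wire and the other things on the bench where they are.

Things in the scene. Friction and masses are not known exactly. Their poses are not given: they have to be found in the camera images.
- copper_spool: The spool of copper wire, standing upright on the bench: black flanges 60 mm in diameter, 45 mm high overall, each flange 7 mm thick, wound almost full with bare copper-coloured wire (winding 56 mm in diameter), an orange-brown ring label on top, a 16 mm bore right through from top to bottom; 0.15 to 0.31 kg. Origin: on its axis, at its underside; z up along the axis.
- green_spool: Another spool of the same shape and size, wound with green wire and with a green ring label on top; to be left alone. Origin: on its axis, at its underside.
- reel_stand: Braked pay-off stand, fixed to the bench: a round grey foot 116 mm in diameter and 12 mm high, in its middle a dark spring barrel 41 mm in diameter up to 25 mm, a coil spring, the brake disc, and through all of them a vertical 12 mm steel spindle. A small wire clip stands in a hole near the rim of the foot, up to 35 mm above the bench. Origin: on the spindle axis, at the bench top; z up.
- spindle_top (a point): Top of the spindle, on its axis, 114 mm above the bench; the last 5 mm are tapered to 9 mm in diameter. The 4 mm cross hole has its centre 17.5 mm below this point; it is hidden inside a spool that just rests on the disc, and lies fully clear above the spool once the disc is 6 mm or more down.
- disc_top (a point): Centre of the upper (grey felt) face of the brake disc, 50 mm in diameter; 55 mm above the bench while nothing presses it. It moves down with the disc.
- brake_disc (a joint): Downward travel of the sprung brake disc in m: 0 with nothing pressing, 0.016 at the bottom stop. The spring holds it up with about 4.4 N at 0 and adds 0.8 N per mm (10 mm down: about 12.4 N from the spool, its own weight included), so a spool alone, at most 3 N, does not move it; it springs back when released.
- cutters: Side cutters with black handles, 49 x 105 x 11 mm, lying on the bench; to be left alone. Origin: under the middle.
- multimeter: Yellow and grey multimeter, 150 x 76 x 48 mm, lying on the bench at the left; to be left alone. Origin: under the middle.
- screwdriver_1: Red screwdriver, 187 mm long, lying on the bench at the right; to be left alone.
- screwdriver_2: Yellow screwdriver, 147 mm long, lying on the bench at the right; to be left alone.
- flux_jar: Amber jar with a black cap, 46 mm in diameter, 38 mm high, behind the long card rack; to be left alone. The card rack is a fixed bar along the bench behind the work, 60 mm deep and 62 mm high.
Things that resemble listed ones, but are neither listed nor needed, are in the scene too. There is more than one size of the copper_spool; the one meant has the size given above.

How it is judged:
By the outcome, as a careful person would: the job done as asked, in the order asked, and still so for the second after the job is handed in, while the arm keeps its last pose, push and grip.
It also fails if it takes over 51 s, if anything falls off the work surface, if the arm or the gripper's body presses on something with over 40 N, if the wrist force passes 120 N, or if a joint passes its speed limit or range.

### The arm

A 6-joint arm with a two-finger parallel gripper is mounted at the origin on a cart in front of the work surface, level with it; the furniture and walls round the work are solid. World frame = base frame: x ahead of the robot, y to its left, z up, the work surface at z = 0. Lengths are in m, angles in rad, forces in N, time in s.
With the tool pointing down it reaches from about 0.35 to 0.975 m from the base axis. Payload 4.9 kg.
Tool frame: the origin (TCP) lies at the very end of the fingers, on their centre line; the grasp point (between the pads) lies 19 mm behind it (ctrl.pinch_z is the distance from the TCP to the grasp point, in m); z points along the fingers, y is the direction in which the jaws open and shut (so a half turn about z gives the same grasp; the last joint's range is limited). The gripper opens to 85 mm and grips with 20 to 120 N. Pads are 22 mm wide; open, the fingers measure 114 mm over their backs; the gripper's body (76 mm by 85 mm) begins 54 mm behind the grasp point. The pads swing forward as they close: fully open they stand 13 mm farther back than shut.
Start: joints at [1.115, 0.053, 1.613, -0, 1.476, -0.119], TCP at [0.207, 0.59, 0.231] pointing down, gripper open.
Joint ranges: [-3.01, 3.01], [-1.01, 2.22], [0.06, 2.58], [-1.02, 4.17], [0.09, 2.62], [-3.14, 3.14]. Speed limits (rad/s): [2.57, 2.57, 3.14, 3.14, 3.14, 3.14].

### API

Orientations are given as a rotation vector (axis times angle).
In Python, from station import ctrl gives the robot as it stands.
- The arm moves only by the tool carry_out, never from a script. Its argument "series" is a list of rows, each a list of 7 numbers: the shift along the world's x, y, z each as a share of 0.025 m, from -1 to 1, then the turn, a rotation vector about the world's x, y, z each as a share of 0.1 rad, from -1 to 1, then the opening, from 0 (shut) to 1 (fully open). A call has 1 to 12 rows; each row shifts and turns the commanded pose from where the row before left it; what a row does not reach is not made up. A row lasts 1/10 s, in which the tool goes at most 50 mm and 8.59 degrees, less where a joint would pass 70% of its speed; a pose out of reach is approached as far as the arm can. A call with a number of a shift or a turn outside -1 to 1 is refused whole. A call with a gripper value outside its range is refused whole. The fingers move at their own pace and stop on an object; "grip_force" is the grip in N (left out, the last holds). Time passes only in rows, so rows that do not move let the fingers close. It gives the time, the measured TCP pose, the force and the opening at its end, in the units of the state.
- ctrl.get_obs(): the state, without advancing time (a new reading comes with each control period).
- ctrl.get_image(name): name is "scene" or "top" or "wrist"; returns a dict with "frame" (400x640x3 uint8, blue, green, red), "fx", "fy", "cx", "cy" (pixels), "R" (3x3) and "t" (3): a world point X has camera coordinates R X + t; the wrist camera has in their place "hand_eye" (4x4, takes a point from camera to tool coordinates, whose origin is the TCP and whose axes are the flange's). Camera axes: x right, y down, z forward; pixel columns grow to the right and rows downward; lengths in m; the calibration is good to about 2 mm. The wrist camera is an equidistant fisheye: a pixel r from the principal point sees the ray r / f radians off the axis. A picture is of the moment at which its call begins: read the wrist's pose just before it. There is no depth.
- ctrl.finish_job(): hands the job in, once; it reports no verdict.
Trained networks look in a picture, given as the dict that the camera call returned (one of the last four; its "shot" number tells which), for a name from the list of things; names that differ only in an ending like _2 or _b are one class to them, and where a whole thing is asked for, a point or a joint stands for the part that bears it (a point fixed in the world has none). Each returns a list of dicts, best first, with "p" (0 to 1); they miss things now and then, are a little off and sometimes report something else, mostly with a low value. They report only what shows in the picture. A call takes as long as a camera call. They do not tell look-alikes from the thing itself.
- ctrl.trace(picture, name): "mask" (400x640 bool, what is visible of it) and "rect" ([left, top, width, height] as shares, 0 to 1, of the picture: columns of its width, rows of its height, round what is visible of it).
- ctrl.mark_of(picture, name): "position" ([column, row] as shares, 0 to 1, of the picture: columns of its width, rows of its height: a listed point, or the origin of a listed thing).
The state is a dict: "t": time; "q": joint angles; "dq": joint speeds; "effort": joint torques, N m; "tool_pos": TCP position; "tool_rot": TCP orientation; "contact_force": force on the tool from outside, world axes, zero at the start; "wrist_torque": the same for the moment, N m; "opening": finger opening in m.
Only numpy, scipy, OpenCV 4.12 (cv2) and the standard library are available. Lean on these libraries where they do the work, as an engineer would, in place of code of your own. Each camera call takes 0.05 s, during which the arm holds its last target.

## Working session

There is one attempt and no reset: what is moved stays moved. The work goes in short steps, Python scripts to look and compute and a tool call to move; the robot and the scene stay as the last step left them, time stands still between calls to the robot, and variables do not carry over. Pictures are saved under pics/ and viewed, and the job is handed in when it is done.

Besides the shell and the picture viewer there is one more tool, called after ">>>" by a JSON object that holds its "op" and its "data", one argument or row to a line. carry_out: Moves the arm, as the interface text tells. Shift numbers are shares of 0.025 m and turn numbers shares of 0.1 rad, none past 1 either way. Its arguments: {"type":"object","properties":{"series":{"type":"array"},"grip_force":{"type":"number"}},"required":["series"]}

```bash
ls; mkdir -p pics; cat > h.py <<'E'
import numpy as np, cv2
from station import ctrl
def ray(im,u,v):
    R=np.array(im["R"]);t=np.array(im["t"])
    d=R.T@np.array([(u-im["cx"])/im["fx"],(v-im["cy"])/im["fy"],1]); return -R.T@t,d
def onz(im,u,v,z):
    c,d=ray(im,u,v); return c+d*(z-c[2])/d[2]
def proj(im,X):
    p=np.array(im["R"])@np.array(X)+np.array(im["t"]); return [im["fx"]*p[0]/p[2]+im["cx"],im["fy"]*p[1]/p[2]+im["cy"]]
E
python3 - <<'E'
from h import *
o=ctrl.get_obs();print({k:np.round(v,3) for k,v in o.items()}, ctrl.pinch_z)
for n in ["scene","top"]:
    im=ctrl.get_image(n);cv2.imwrite(f"pics/{n}0.png",im["frame"])
    print(n,{k:np.round(v,3) for k,v in im.items() if k not in("frame",)})
    for th in ["copper_spool","green_spool","reel_stand","spindle_top","disc_top"]:
        for m in ctrl.mark_of(im,th)[:4]:
            u,v=m["position"][0]*640,m["position"][1]*400
            z={"spindle_top":.114,"disc_top":.055}.get(th,0)
            print(th,round(m["p"],2),round(u),round(v),onz(im,u,v,z).round(4))
        if "spool" in th:
            for m in ctrl.trace(im,th)[:4]: print("  tr",round(m["p"],2),(np.array(m["rect"])*[640,400,640,400]).round())
E
```

```text
pics
{'t': np.float64(0.0), 'q': array([ 1.115,  0.053,  1.614,  0.   ,  1.476, -0.119]), 'dq': array([-0.001, -0.002,  0.   ,  0.   ,  0.003,  0.001]), 'effort': array([ 0.0000e+00, -3.9369e+01, -3.7017e+01, -0.0000e+00,  7.0000e-03,
       -0.0000e+00]), 'tool_pos': array([0.206, 0.589, 0.23 ]), 'tool_rot': array([-5.260e-01, -3.097e+00,  3.000e-03]), 'contact_force': array([ 0.372,  0.03 , -0.489]), 'wrist_torque': array([ 0.016,  0.008, -0.001]), 'opening': np.float64(0.085)} 0.0187
scene {'fx': np.float64(363.073), 'fy': np.float64(363.073), 'cx': np.float64(322.07), 'cy': np.float64(199.012), 'R': array([[ 0.842, -0.54 ,  0.016],
       [-0.269, -0.444, -0.855],
       [ 0.468,  0.715, -0.519]]), 't': array([-0.472,  0.211,  0.961]), 'shot': np.int64(1)}
copper_spool 0.72 327 266 [ 0.4404 -0.2131  0.    ]
copper_spool 0.69 245 189 [0.412  0.3069 0.    ]
copper_spool 0.57 350 287 [ 0.448 -0.313  0.   ]
  tr 0.92 [340. 270.  22.  26.]
  tr 0.7 [319. 254.  15.  19.]
green_spool 0.9 306 247 [ 0.4343 -0.1103  0.    ]
  tr 0.73 [300. 231.  22.  28.]
  tr 0.55 [264. 182.  38.  41.]
re
[... 458 characters left out ...]
0.019, -1.   , -0.007],
       [-0.997, -0.018, -0.08 ],
       [ 0.08 ,  0.008, -0.997]]), 't': array([-0.063,  0.558,  1.581]), 'shot': np.int64(2)}
copper_spool 0.56 282 221 [0.4595 0.1037 0.    ]
copper_spool 0.51 384 224 [ 0.4535 -0.3257  0.    ]
copper_spool 0.49 357 227 [ 0.4374 -0.2105  0.    ]
  tr 0.55 [377. 218.  13.  15.]
  tr 0.41 [355. 221.  12.   9.]
  tr 0.2 [417. 220.  21.   7.]
green_spool 0.56 335 231 [ 0.419  -0.1175  0.    ]
green_spool 0.3 242 172 [0.6605 0.2783 0.    ]
  tr 0.59 [329. 221.  19.  15.]
  tr 0.33 [234. 167.  12.  11.]
reel_stand 0.71 287 223 [0.4509 0.0833 0.    ]
spindle_top 0.83 282 223 [0.4476 0.0907 0.114 ]
disc_top 0.41 285 222 [0.4523 0.0871 0.055 ]
```

```bash
python3 - <<'E'
import cv2
a=cv2.imread("pics/scene0.png");cv2.imwrite("pics/s_crop.png",cv2.resize(a[130:330,200:440],None,fx=3.3,fy=3,interpolation=3)[:600,:800])
b=cv2.imread("pics/top0.png");cv2.imwrite("pics/t_crop.png",cv2.resize(b[150:270,225:425],None,fx=4,fy=4,interpolation=3))
E
```

```text
(no output)
```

View pics/scene0.png

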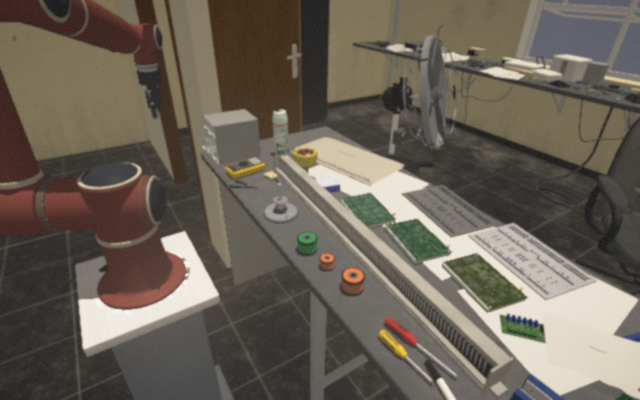

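View pics/s_crop.png

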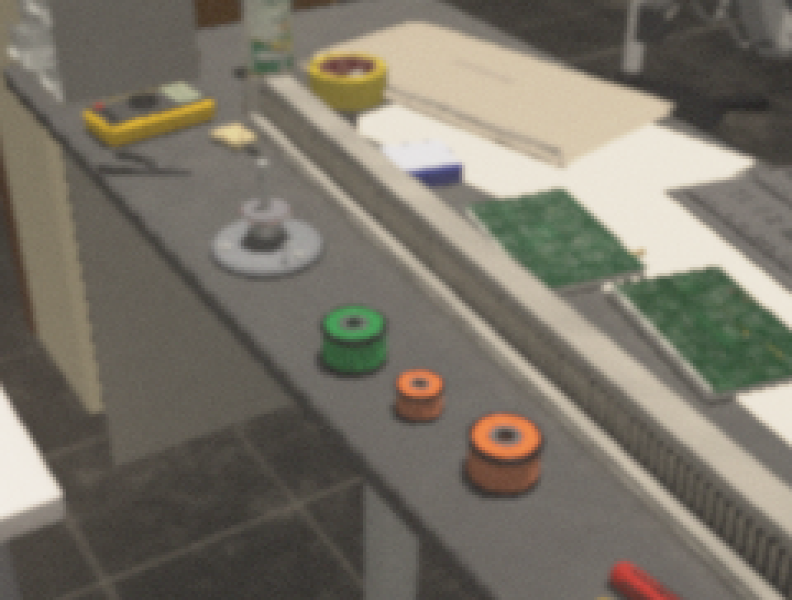

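View pics/t_crop.png

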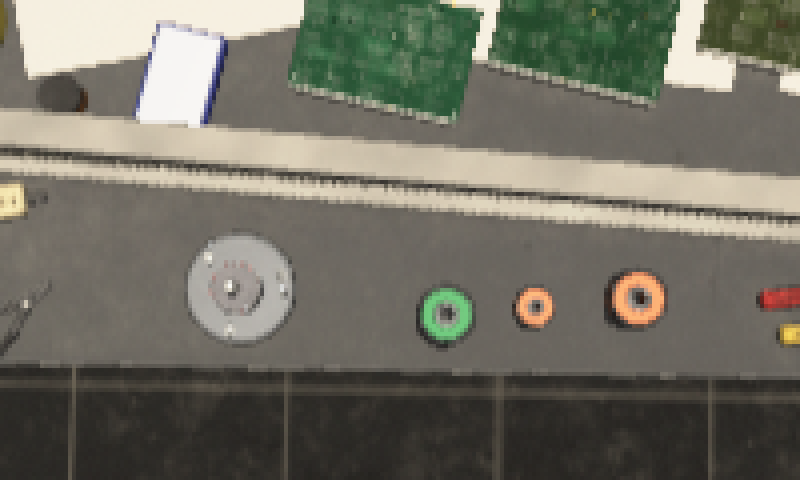

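The copper-coloured candidates in the scene view are a small orange spool at (327,262) and a larger one at (352,283). The green spool is at (307,243). The larger one looks about the same size as the green spool (60 mm), so I'm choosing it, at about (0.45, -0.32). I'll measure its size, then move over it.

```bash
python3 - <<'E'
from h import *
a=cv2.imread("pics/top0.png"); cv2.imwrite("pics/t_close.png",cv2.resize(a[205:245,325:400],None,fx=10,fy=10,interpolation=3))
im=ctrl.get_image("top")
for n,(x,y) in {"orangeL":(638,297),"small":(534,307),"green":(445,315)}.items():
    print(n,onz(im,225+x/4,150+y/4,.045).round(4))
for n,(x0,x1,y) in {"orangeL":(609,667,297),"small":(514,554,307),"green":(417,473,315)}.items():
    print(n,np.linalg.norm(onz(im,225+x0/4,150+y/4,.045)-onz(im,225+x1/4,150+y/4,.045)).round(4))
print("rack front", onz(im,225+640/4,150+238/4,.0),onz(im,225+240/4,150+190/4,.0), "edge",onz(im,225+640/4,150+375/4,0),onz(im,225+200/4,150+365/4,0))
cv2.imwrite("pics/top1.png",im["frame"])
E
```

```text
orangeL [ 0.4514 -0.319   0.045 ]
small [ 0.4392 -0.2133  0.045 ]
green [ 0.4294 -0.1229  0.045 ]
orangeL 0.059
small 0.0407
green 0.057
rack front [ 0.51376596 -0.32796649  0.        ] [0.55666201 0.09349724 0.        ] edge [ 0.37084855 -0.3287021   0.        ] [0.37250317 0.13056546 0.        ]
```

View pics/t_close.png

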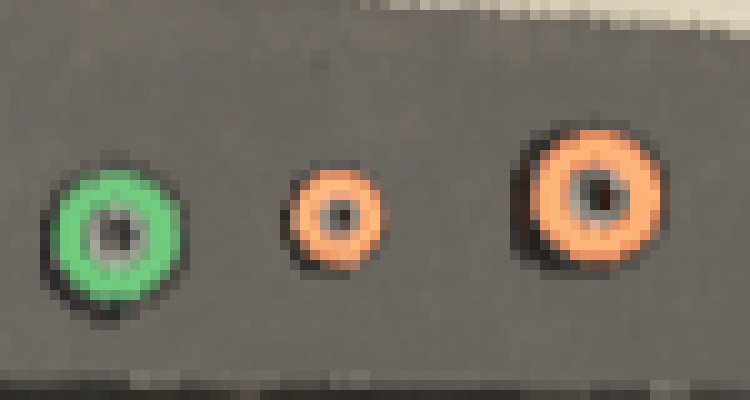

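View pics/top0.png

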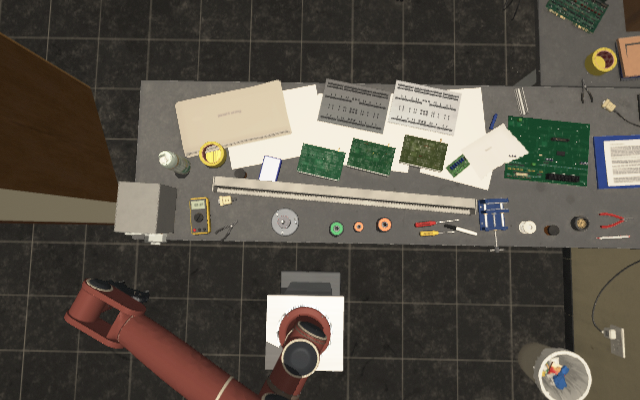

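The close crop shows the large orange-label spool at about 59 mm across, next to the green spool at 57 mm and the small one at 41 mm. The large one is therefore the target, with its top centre at about (0.451, -0.319). Moving over it now.

>>> {"op": "carry_out", "data": {
  "series": [
    [0, -1, 0, 0, 0, 0.8, 1],
    [0, -1, 0, 0, 0, 0.8, 1],
    [0, -1, 0, 0, 0, 0.8, 1],
    [0.6, -1, 0, 0, 0, 0, 1],
    [1, -1, 0, 0, 0, 0, 1],
    [1, -1, 0, 0, 0, 0, 1],
    [1, -1, 0, 0, 0, 0, 1],
    [1, -1, 0, 0, 0, 0, 1],
    [1, -1, 0, 0, 0, 0, 1],
    [1, -1, 0, 0, 0, 0, 1],
    [1, -1, 0, 0, 0, 0, 1],
    [1, -1, 0, 0, 0, 0, 1]
  ]
}}

```text
t: 2.05
tool_pos: [0.4224, 0.2887, 0.2316]
tool_rot: [0.152, 3.137, 0.001]
contact_force: [0.9, 0.1, -0.2]
opening: 0.0851
```

>>> {"op": "carry_out", "data": {
  "series": [
    [1, -1, 0, 0, 0, 0, 1],
    [0, -1, 0, 0, 0, 0, 1],
    [0, -1, 0, 0, 0, 0, 1],
    [0, -1, 0, 0, 0, 0, 1],
    [0, -1, 0, 0, 0, 0, 1],
    [0, -1, 0, 0, 0, 0, 1],
    [0, -1, 0, 0, 0, 0, 1],
    [0, -1, 0, 0, 0, 0, 1],
    [0, -1, 0, 0, 0, 0, 1],
    [0, -1, 0, 0, 0, 0, 1],
    [0, 0, 0, 0, 0, 0, 1],
    [0, 0, 0, 0, 0, 0, 1]
  ]
}}

```text
t: 3.25
tool_pos: [0.4466, 0.0398, 0.2314]
tool_rot: [0.154, 3.138, 0.001]
contact_force: [-0.3, -0.6, 0.0]
opening: 0.0851
```

```bash
cat >> h.py <<'E'
from scipy.spatial.transform import Rotation as Ro
def wray(im,o,u,v):
    dx,dy=u-im["cx"],v-im["cy"]; r=np.hypot(dx,dy); th=r/im["fx"]
    d=np.array([dx/r*np.sin(th),dy/r*np.sin(th),np.cos(th)]) if r>0 else np.array([0,0,1.])
    H=np.array(im["hand_eye"]);Rt=Ro.from_rotvec(o["tool_rot"]).as_matrix()
    return o["tool_pos"]+Rt@H[:3,3], Rt@H[:3,:3]@d
def wz(im,o,u,v,z):
    c,d=wray(im,o,u,v); return c+d*(z-c[2])/d[2]
def wproj(im,o,X):
    H=np.array(im["hand_eye"]);Rt=Ro.from_rotvec(o["tool_rot"]).as_matrix()
    p=H[:3,:3].T@(Rt.T@(np.array(X)-o["tool_pos"])-H[:3,3]); th=np.arctan2(np.hypot(p[0],p[1]),p[2]); n=np.hypot(p[0],p[1])
    return np.array([im["cx"]+im["fx"]*th*p[0]/n, im["cy"]+im["fx"]*th*p[1]/n])
E
python3 - <<'E'
from h import *
o=ctrl.get_obs();im=ctrl.get_image("wrist");cv2.imwrite("pics/w1.png",im["frame"])
print(np.round(im["hand_eye"],3),im["fx"],im["cx"],im["cy"])
for th in ["reel_stand","spindle_top","disc_top","copper_spool","green_spool"]:
    for m in ctrl.mark_of(im,th)[:3]:
        u,v=m["position"][0]*640,m["position"][1]*400
        print(th,round(m["p"],2),round(u),round(v),wz(im,o,u,v,{"spindle_top":.114,"disc_top":.055}.get(th,0)).round(4))
E
```

```text
[[ 0.001 -0.965 -0.262  0.066]
 [ 1.     0.001  0.     0.001]
 [-0.    -0.262  0.965 -0.142]
 [ 0.     0.     0.     1.   ]] 309.70691628693146 319.6292137649919 202.6903211996538
reel_stand 0.92 359 178 [0.4555 0.0886 0.    ]
spindle_top 0.59 380 200 [0.4539 0.0941 0.114 ]
disc_top 0.57 367 181 [0.4478 0.0914 0.055 ]
disc_top 0.18 379 200 [0.4697 0.1032 0.055 ]
copper_spool 0.75 86 203 [ 0.4464 -0.3234  0.    ]
copper_spool 0.72 140 190 [ 0.4394 -0.2097 -0.    ]
green_spool 0.91 194 178 [ 0.4334 -0.1211 -0.    ]
```

View pics/w1.png

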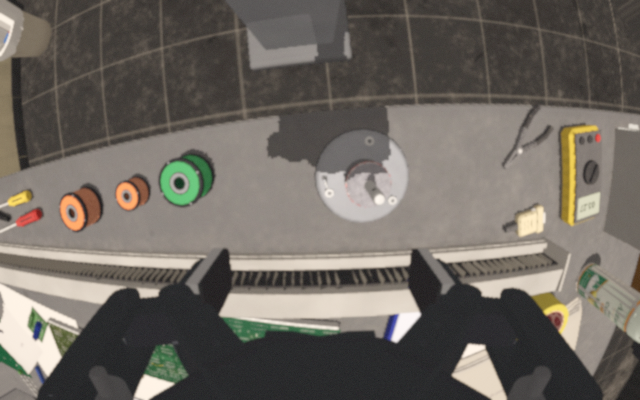

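The wrist view shows the stand's foot centred near (360,176), the spindle top at (379,199), the green spool at (180,182), the small copper spool at (130,193) and the target at (77,208). I'll continue to the target.

>>> {"op": "carry_out", "data": {
  "series": [
    [0, -1, 0, 0, 0, 0, 1],
    [0, -1, 0, 0, 0, 0, 1],
    [0, -1, 0, 0, 0, 0, 1],
    [0, -1, 0, 0, 0, 0, 1],
    [0, -1, 0, 0, 0, 0, 1],
    [0, -1, 0, 0, 0, 0, 1],
    [0, -1, 0, 0, 0, 0, 1],
    [0, -1, 0, 0, 0, 0, 1],
    [0, -1, 0, 0, 0, 0, 1],
    [0, -1, 0, 0, 0, 0, 1],
    [0, -1, 0, 0, 0, 0, 1],
    [0, -1, -0.4, 0, 0, 0, 1]
  ]
}}

```text
t: 4.75
tool_pos: [0.4475, -0.2613, 0.2228]
tool_rot: [0.151, 3.135, -0.003]
contact_force: [0.8, -0.0, 0.4]
opening: 0.0856
```

>>> {"op": "carry_out", "data": {
  "series": [
    [0, -1, -0.8, 0, 0, 0, 1],
    [0, -1, -0.8, 0, 0, 0, 1],
    [0.2, -0.3, -0.8, 0, 0, 0, 1],
    [0, 0, 0, 0, 0, 0, 1],
    [0, 0, 0, 0, 0, 0, 1],
    [0, 0, 0, 0, 0, 0, 1]
  ]
}}

```text
t: 5.35
tool_pos: [0.4522, -0.3174, 0.1627]
tool_rot: [0.15, 3.137, -0.002]
contact_force: [0.3, 0.0, -0.0]
opening: 0.0854
```

```bash
python3 - <<'E'
from h import *
o=ctrl.get_obs();print(o["tool_pos"].round(4),o["tool_rot"].round(4),o["q"].round(3));im=ctrl.get_image("wrist");cv2.imwrite("pics/w2.png",im["frame"])
for th in ["copper_spool","green_spool"]:
    for m in ctrl.mark_of(im,th)[:3]:
        u,v=m["position"][0]*640,m["position"][1]*400
        print(th,round(m["p"],2),round(u),round(v),wz(im,o,u,v,0).round(4))
    for m in ctrl.trace(im,th)[:3]: print("  tr",round(m["p"],2),(np.array(m["rect"])*[640,400,640,400]).round())
# label ring: orange mask
f=im["frame"];hsv=cv2.cvtColor(f,cv2.COLOR_BGR2HSV)
mk=cv2.inRange(hsv,(5,120,170),(20,255,255))
n,l,s,c=cv2.connectedComponentsWithStats(mk)
for i in range(1,n):
    if s[i,4]>100:
        cn,_=cv2.findContours((l==i).astype('uint8'),cv2.RETR_EXTERNAL,cv2.CHAIN_APPROX_NONE); p=cn[0][:,0,:]
        P=np.array([wz(im,o,u+0.,v+0.,.045)[:2] for u,v in p]); A=np.c_[2*P,np.ones(len(P))]; x=np.linalg.lstsq(A,(P**2).sum(1),rcond=None)[0]
        print(s[i],"centre",x[:2].round(4),"r",np.sqrt(x[2]+x[0]**2+x[1]**2).round(4))
E
```

```text
[ 0.4522 -0.3174  0.1627] [ 1.5030e-01  3.1365e+00 -1.8000e-03] [-0.747 -0.069  1.851  0.     1.358 -2.222]
copper_spool 0.82 421 166 [ 0.44   -0.2108  0.    ]
copper_spool 0.81 316 185 [ 0.4508 -0.3194  0.    ]
copper_spool 0.28 124 179 [ 0.4197 -0.5411  0.    ]
  tr 0.89 [284. 157.  69.  69.]
  tr 0.64 [401. 147.  45.  45.]
  tr 0.33 [ 78. 192. 118.  42.]
green_spool 0.79 497 154 [ 0.432  -0.1173  0.    ]
  tr 0.61 [471. 125.  68.  64.]
[410 151  37  39 821] centre [ 0.4364 -0.2182] r 0.0171
[289 189  56  35 724] centre [ 0.456  -0.3199] r 0.0187
```

View pics/w2.png

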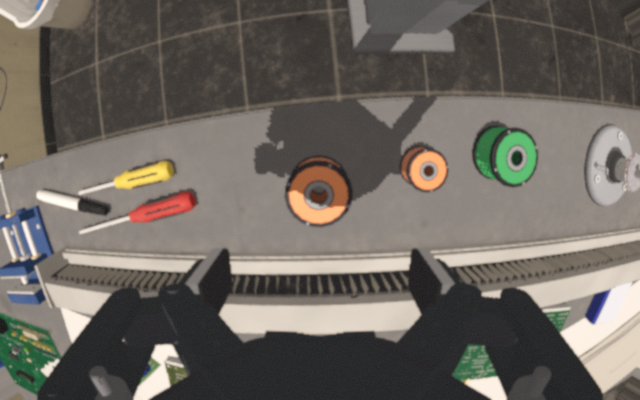

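The target sits in front of the fingers at (319,193), the small copper spool is at (427,170) and the green one at (515,155). I'll refine the ring fit with a threshold that tolerates the shadow.

```bash
python3 - <<'E'
from h import *
o=ctrl.get_obs();im=ctrl.get_image("wrist")
f=im["frame"];hsv=cv2.cvtColor(f,cv2.COLOR_BGR2HSV)
for v0 in (60,80,100,120):
    mk=cv2.inRange(hsv,(3,110,v0),(22,255,255)); mk[:,:270]=0;mk[:,370:]=0
    n,l,s,c=cv2.connectedComponentsWithStats(mk); i=1+s[1:,4].argmax()
    cn,_=cv2.findContours((l==i).astype('uint8'),cv2.RETR_EXTERNAL,cv2.CHAIN_APPROX_NONE); p=max(cn,key=len)[:,0,:]
    P=np.array([wz(im,o,u+0.,v+0.,.045)[:2] for u,v in p]); 
    e=cv2.minEnclosingCircle((P*1e4).astype(np.float32)); print(v0,s[i],"enc",np.round(np.array(e[0])/1e4,4),e[1]/1e4)
# bore: hand view and candidates
for c in [(0.451,-.319),(0.454,-.3195),(0.456,-.3195)]:
    g=f.copy()
    for r,z in ((.03,.045),(.008,.045),(.03,.0)):
        for a in np.linspace(0,2*np.pi,60): 
            u=wproj(im,o,[c[0]+r*np.cos(a),c[1]+r*np.sin(a),z]); cv2.circle(g,tuple(int(round(k*16)) for k in u),6,(255,0,255),-1,cv2.LINE_AA,4)
    cr=cv2.resize(g[140:240,270:370],None,fx=4,fy=4,interpolation=3); 
    out=cr if c[0]==.451 else np.hstack([out,cr])
cv2.imwrite("pics/w2c.png",cv2.resize(out,(800,267)))
E
```

```text
60 [ 288  165   61   60 2114] enc [ 0.4499 -0.3172] 0.026644525146484375
80 [ 288  166   61   59 2099] enc [ 0.4503 -0.3174] 0.026575430297851563
100 [ 288  166   61   59 2056] enc [ 0.4505 -0.3175] 0.02653306579589844
120 [ 288  167   60   58 1992] enc [ 0.4506 -0.3177] 0.026286038208007814
```

View pics/w2c.png

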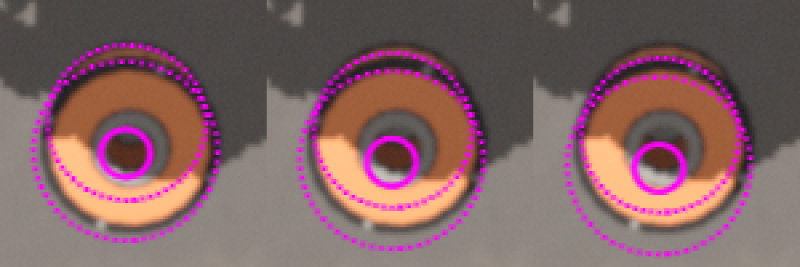

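The centre from the label is about (0.450, -0.318), with a label radius of 26.5 mm, which fits a 60 mm flange. Descending to TCP z of about 6 mm.

>>> {"op": "carry_out", "data": {
  "series": [
    [-0.09, -0.02, -1, 0, 0, 0, 1],
    [0, 0, -1, 0, 0, 0, 1],
    [0, 0, -1, 0, 0, 0, 1],
    [0, 0, -1, 0, 0, 0, 1],
    [0, 0, -0.8, 0, 0, 0, 1],
    [0, 0, -0.6, 0, 0, 0, 1],
    [0, 0, -0.4, 0, 0, 0, 1],
    [0, 0, -0.3, 0, 0, 0, 1],
    [0, 0, 0, 0, 0, 0, 1],
    [0, 0, 0, 0, 0, 0, 1],
    [0, 0, 0, 0, 0, 0, 1]
  ]
}}

```text
t: 6.75
tool_pos: [0.45, -0.3188, 0.0099]
tool_rot: [0.152, 3.136, -0.002]
contact_force: [0.5, -0.1, -0.8]
opening: 0.0855
```

```bash
python3 - <<'E'
from h import *
o=ctrl.get_obs();print(o["tool_pos"].round(4),o["tool_rot"].round(4),o["contact_force"]);im=ctrl.get_image("wrist");cv2.imwrite("pics/w3.png",im["frame"]); print(ctrl.pinch_z)
E
```

```text
[ 0.45   -0.3188  0.0099] [ 1.5190e-01  3.1364e+00 -2.0000e-03] [ 0.45393165 -0.08290566 -0.75258437]
0.0187
```

View pics/w3.png

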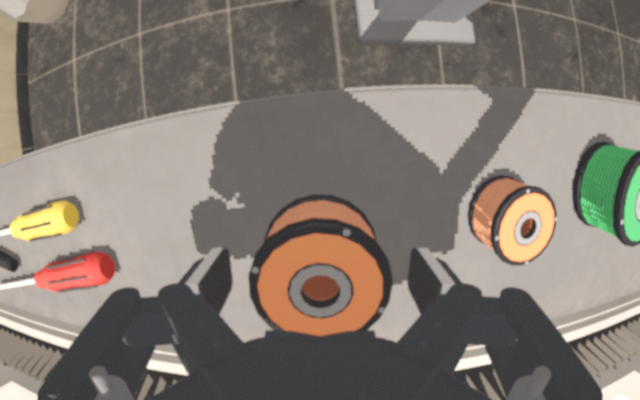

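The spool is centred between the fingers, with its bore at (321,289). Before closing I'll check the x alignment from this close view.

```bash
python3 - <<'E'
from h import *
o=ctrl.get_obs();im=ctrl.get_image("wrist");f=im["frame"]
print(wz(im,o,321,290,.045).round(4))
hsv=cv2.cvtColor(f,cv2.COLOR_BGR2HSV)
mk=cv2.inRange(hsv,(3,110,60),(22,255,255)); mk[:218]=0; mk[:,:250]=0; mk[:,395:]=0
cn,_=cv2.findContours(mk,cv2.RETR_EXTERNAL,cv2.CHAIN_APPROX_NONE);p=max(cn,key=len)[:,0,:]; p=p[p[:,1]<320]
P=np.array([wz(im,o,u,v,.045)[:2] for u,v in p.astype(float)]);A=np.c_[2*P,np.ones(len(P))]
for _ in range(5):
    x=np.linalg.lstsq(A,(P**2).sum(1),rcond=None)[0]; r=np.sqrt(x[2]+x[0]**2+x[1]**2); e=abs(np.hypot(*(P-x[:2]).T)-r); k=e<max(.001,np.percentile(e,80));P=P[k];A=A[k]
print(x[:2].round(4),r.round(4),len(P))
g=f.copy();c=x[:2]
for rr,z in ((.03,.045),(.008,.045)):
  for a in np.linspace(0,2*np.pi,90):
    u=wproj(im,o,[c[0]+rr*np.cos(a),c[1]+rr*np.sin(a),z]); cv2.circle(g,tuple(int(round(k*16)) for k in u),8,(255,0,255),-1,cv2.LINE_AA,4)
cv2.imwrite("pics/w3c.png",cv2.resize(g[190:360,220:420],None,fx=3,fy=3))
E
```

```text
[ 0.4491 -0.3169  0.045 ]
[ 0.45   -0.3174] 0.0256 233
```

View pics/w3c.png

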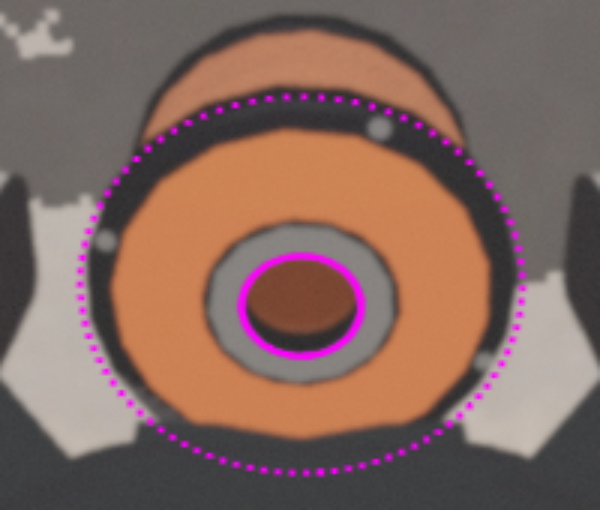

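The 60 mm flange and 16 mm bore overlays fit, so this is the right spool. Next I lower 4 mm, centre in y and grip.

>>> {"op": "carry_out", "data": {
  "series": [
    [0, 0.05, -0.16, 0, 0, 0, 1],
    [0, 0, 0, 0, 0, 0, 1],
    [0, 0, 0, 0, 0, 0, 0.5],
    [0, 0, 0, 0, 0, 0, 0.3],
    [0, 0, 0, 0, 0, 0, 0.3],
    [0, 0, 0, 0, 0, 0, 0.3],
    [0, 0, 0, 0, 0, 0, 0.3],
    [0, 0, 0, 0, 0, 0, 0.3],
    [0, 0, 0, 0, 0, 0, 0.3],
    [0, 0, 0, 0, 0, 0, 0.3]
  ],
  "grip_force": 60
}}

```text
t: 7.85
tool_pos: [0.4495, -0.3172, 0.0055]
tool_rot: [0.152, 3.138, -0.001]
contact_force: [-2.5, 1.1, 5.9]
opening: 0.0574
```

>>> {"op": "carry_out", "data": {
  "series": [
    [0, 0, 0.3, 0, 0, 0, 0.3],
    [0, 0, 0.6, 0, 0, 0, 0.3],
    [0, 0, 1, 0, 0, 0, 0.3],
    [0, 0, 1, 0, 0, 0, 0.3],
    [0, 0, 1, 0, 0, 0, 0.3],
    [0, 0, 1, 0, 0, 0, 0.3],
    [0, 0, 1, 0, 0, 0, 0.3],
    [0, 0, 0.6, 0, 0, 0, 0.3],
    [0, 0, 0, 0, 0, 0, 0.3],
    [0, 0, 0, 0, 0, 0, 0.3],
    [0, 0, 0, 0, 0, 0, 0.3]
  ]
}}

```text
t: 8.95
tool_pos: [0.4484, -0.3161, 0.1653]
tool_rot: [-0.152, -3.135, -0.003]
contact_force: [-0.5, -0.6, -2.1]
opening: 0.0573
```

```bash
python3 - <<'E'
from h import *
o=ctrl.get_obs();print(o["tool_pos"].round(4),o["tool_rot"].round(4),o["contact_force"].round(2),o["wrist_torque"].round(3),o["opening"]);im=ctrl.get_image("wrist");cv2.imwrite("pics/w4.png",im["frame"]); print(ctrl.pinch_z)
cv2.imwrite("pics/s4.png",ctrl.get_image("scene")["frame"])
# expected top height: tool z + .04 (rest) ; bore guess
cv2.imwrite("pics/w4c.png",cv2.resize(im["frame"][190:380,220:420],None,fx=3,fy=3))
E
```

```text
[ 0.4484 -0.3161  0.1653] [-0.1519 -3.1354 -0.0034] [-0.48 -0.58 -2.1 ] [ 0.008 -0.051  0.029] 0.05734897443105758
0.0187
```

View pics/w4.png

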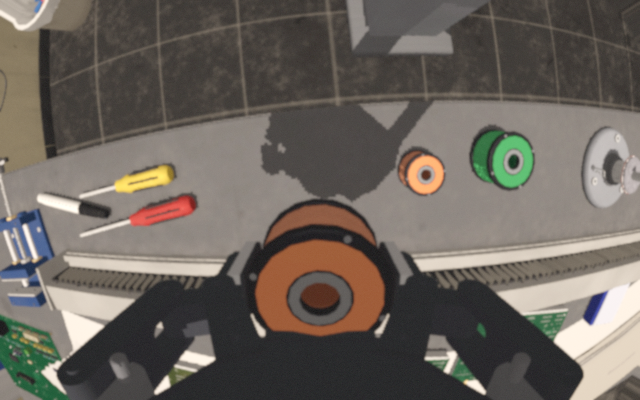

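The spool is lifted and held, opening 57 mm, with its bore at (321,296). I'll carry it high to just beside the stand and look at the spindle and bore together.

>>> {"op": "carry_out", "data": {
  "series": [
    [0, 0.5, 0, 0, 0, 0, 0.3],
    [0, 1, 0, 0, 0, 0, 0.3],
    [0, 1, 0, 0, 0, 0, 0.3],
    [0, 1, 0, 0, 0, 0, 0.3],
    [0, 1, 0, 0, 0, 0, 0.3],
    [0, 1, 0, 0, 0, 0, 0.3],
    [0, 1, 0, 0, 0, 0, 0.3],
    [0, 1, 0, 0, 0, 0, 0.3],
    [0, 1, 0, 0, 0, 0, 0.3],
    [0, 1, 0, 0, 0, 0, 0.3],
    [0, 1, 0, 0, 0, 0, 0.3],
    [0, 1, 0, 0, 0, 0, 0.3]
  ]
}}

```text
t: 10.25
tool_pos: [0.4485, -0.0276, 0.1667]
tool_rot: [-0.152, -3.137, -0.001]
contact_force: [-0.3, 0.3, -1.8]
opening: 0.0572
```

>>> {"op": "carry_out", "data": {
  "series": [
    [0, 0.8, 0, 0, 0, 0, 0.3],
    [0, 0.5, 0, 0, 0, 0, 0.3],
    [0, 0.3, 0, 0, 0, 0, 0.3],
    [0, 0, 0, 0, 0, 0, 0.3],
    [0, 0, 0, 0, 0, 0, 0.3],
    [0, 0, 0, 0, 0, 0, 0.3]
  ]
}}

```text
t: 10.85
tool_pos: [0.4493, 0.01, 0.1673]
tool_rot: [-0.154, -3.138, 0.0]
contact_force: [0.3, 0.4, -2.3]
opening: 0.0579
```

```bash
python3 - <<'E'
from h import *
o=ctrl.get_obs();print(o["tool_pos"].round(4),o["tool_rot"].round(4),o["contact_force"].round(2),o["opening"]);im=ctrl.get_image("wrist");cv2.imwrite("pics/w5.png",im["frame"])
import pickle
pickle.dump((o,im),open("w5.pkl","wb"))
for th in ["reel_stand","spindle_top","disc_top"]:
    for m in ctrl.mark_of(im,th)[:3]:
        u,v=m["position"][0]*640,m["position"][1]*400
        print(th,round(m["p"],2),round(u),round(v),wz(im,o,u,v,{"spindle_top":.114,"disc_top":.055}.get(th,0)).round(4))
cv2.imwrite("pics/w5c.png",cv2.resize(im["frame"][130:330,260:460],None,fx=3,fy=3,interpolation=3))
for n in("top","scene"):
    i2=ctrl.get_image(n); pickle.dump(i2,open(n+"5.pkl","wb"))
    p=proj(i2,[.453,.09,.08]); x,y=int(p[0]),int(p[1]); cv2.imwrite(f"pics/{n}5c.png",cv2.resize(i2["frame"][y-30:y+30,x-30:x+30],None,fx=10,fy=10,interpolation=0)); print(n,x-30,y-30)
E
```

```text
[0.4493 0.01   0.1673] [-1.5360e-01 -3.1378e+00  4.0000e-04] [ 0.31  0.37 -2.26] 0.057916167577687555
reel_stand 0.76 395 185 [0.4552 0.0891 0.    ]
spindle_top 0.98 438 217 [0.4545 0.0938 0.114 ]
disc_top 0.98 414 192 [0.4506 0.0936 0.055 ]
top 253 191
scene 250 163
```

View pics/w5c.png

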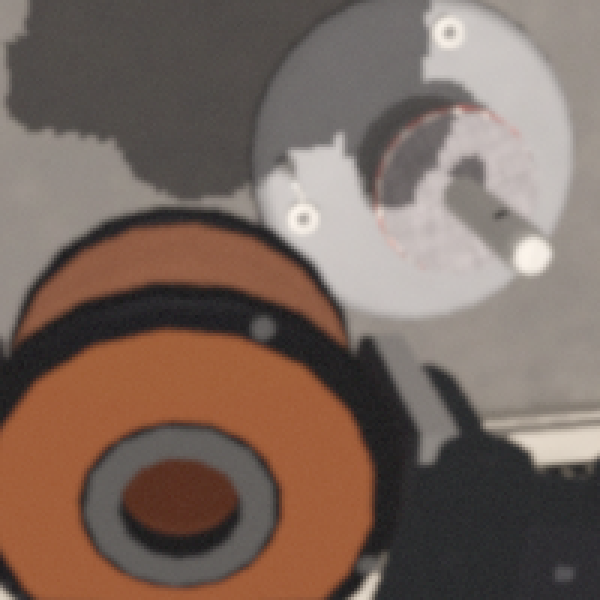

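View pics/top5c.png

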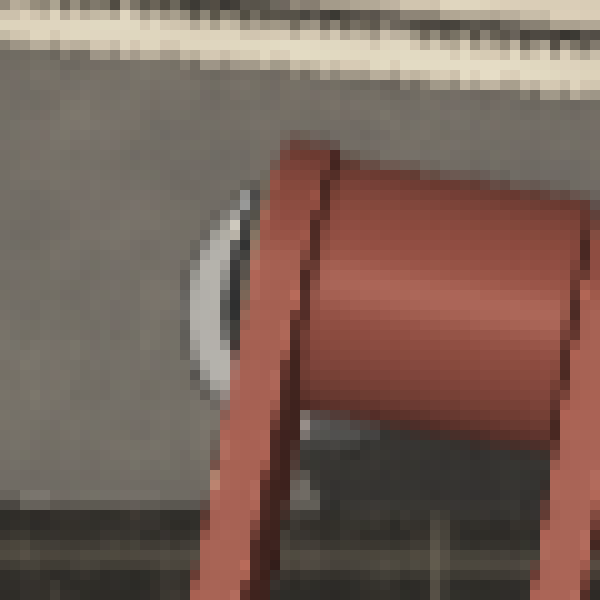

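View pics/scene5c.png

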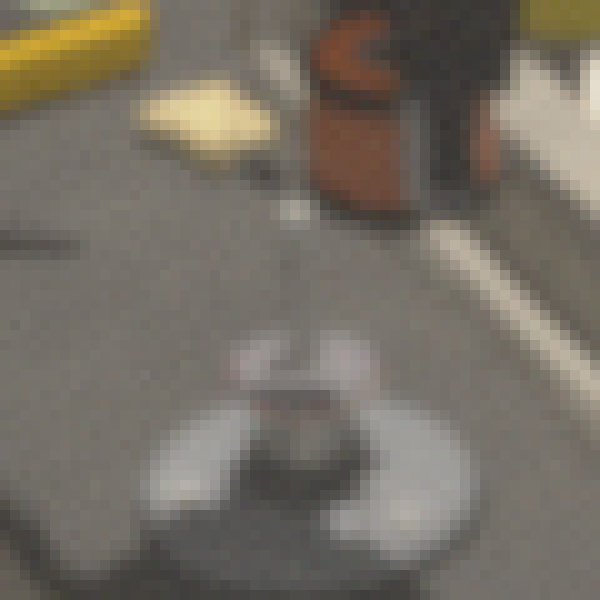

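The wrist crop shows the spindle top at (437.7,215), its cross hole facing the camera at (427,201), and the held spool's bore rim at about (320,299).

```bash
python3 - <<'E'
from h import *
import pickle
o,im=pickle.load(open("w5.pkl","rb")); f=im["frame"]
s=wz(im,o,437.7,215,.114); print("spindle",s.round(4))
zt=o["tool_pos"][2]+.0395
for uv in((320,299),(320,297.7)): print("bore",wz(im,o,*uv,zt).round(4))
sc=pickle.load(open("scene5.pkl","rb")); print("scene spindle",onz(sc,250+29.5,163+20.7,.114).round(4))
fo=[wz(im,o,*p,.012).round(4) for p in ((260+253/3,130+170/3),(260+573/3,130+150/3),(260+410/3,130+318/3))];print("foot edge",fo)
g=f.copy()
def circ(c,r,z,col):
  for a in np.linspace(0,2*np.pi,120):
    u=wproj(im,o,[c[0]+r*np.cos(a),c[1]+r*np.sin(a),z]); cv2.circle(g,tuple(int(round(k*16)) for k in u),6,col,-1,cv2.LINE_AA,4)
for r,z in ((.058,.012),(.025,.055),(.006,.109),(.0045,.114)): circ(s,r,z,(255,0,255))
b=wz(im,o,320,298.5,zt)
for r,z in ((.03,zt),(.008,zt),(.03,zt-.045)): circ(b,r,z,(255,255,0))
cv2.imwrite("pics/w5o.png",cv2.resize(g[130:330,240:460],None,fx=3,fy=3,interpolation=3))
E
```

```text
spindle [0.4531 0.0935 0.114 ]
bore [0.4501 0.0112 0.2068]
bore [0.4494 0.0113 0.2068]
scene spindle [0.4537 0.0924 0.114 ]
foot edge [array([0.4499, 0.0355, 0.012 ]), array([0.4527, 0.1481, 0.012 ]), array([0.5079, 0.0869, 0.012 ])]
```

View pics/w5o.png

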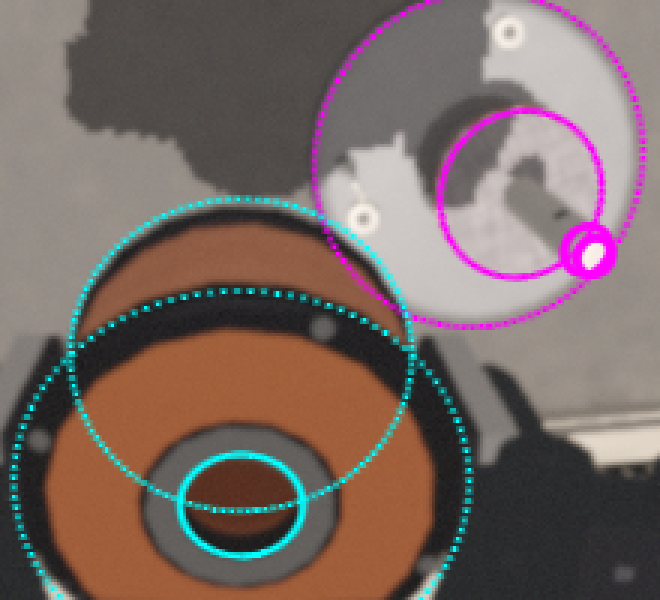

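The foot and spindle fits disagree by about 3 mm in x, so I want the spool underside and the spindle top at the same height and close together. That cancels calibration errors. Lowering beside the spindle.

>>> {"op": "carry_out", "data": {
  "series": [
    [0, 0.2, -0.7, 0, 0, 0, 0.3],
    [0, 0.2, -0.7, 0, 0, 0, 0.3],
    [0, 0, -0.4, 0, 0, 0, 0.3],
    [0, 0, 0, 0, 0, 0, 0.3],
    [0, 0, 0, 0, 0, 0, 0.3],
    [0, 0, 0, 0, 0, 0, 0.3]
  ]
}}

```text
t: 11.75
tool_pos: [0.45, 0.0203, 0.1234]
tool_rot: [0.152, 3.136, -0.0]
contact_force: [0.5, 0.3, -1.5]
opening: 0.0575
```

```bash
python3 - <<'E'
from h import *
import pickle
o=ctrl.get_obs();print(o["tool_pos"].round(4),o["tool_rot"].round(4),o["contact_force"].round(2));im=ctrl.get_image("wrist");pickle.dump((o,im),open("w6.pkl","wb"))
for th in ["spindle_top","disc_top"]:
    for m in ctrl.mark_of(im,th)[:1]:
        u,v=m["position"][0]*640,m["position"][1]*400
        print(th,round(m["p"],2),round(u,1),round(v,1),wz(im,o,u,v,{"spindle_top":.114,"disc_top":.055}.get(th,0)).round(4))
cv2.imwrite("pics/w6c.png",cv2.resize(im["frame"][130:330,240:500],None,fx=3,fy=3,interpolation=3))
sc=ctrl.get_image("scene");pickle.dump(sc,open("scene6.pkl","wb"))
p=proj(sc,[.45,.06,.1]);x,y=int(p[0]),int(p[1]);print(x-40,y-35);cv2.imwrite("pics/s6c.png",cv2.resize(sc["frame"][y-35:y+35,x-40:x+40],None,fx=8,fy=8,interpolation=3))
E
```

```text
[0.45   0.0203 0.1234] [ 1.523e-01  3.136e+00 -3.000e-04] [ 0.54  0.27 -1.54]
spindle_top 0.85 443.5 241.3 [0.4542 0.0909 0.114 ]
disc_top 0.78 416.2 205.4 [0.4501 0.0924 0.055 ]
243 157
```

View pics/w6c.png

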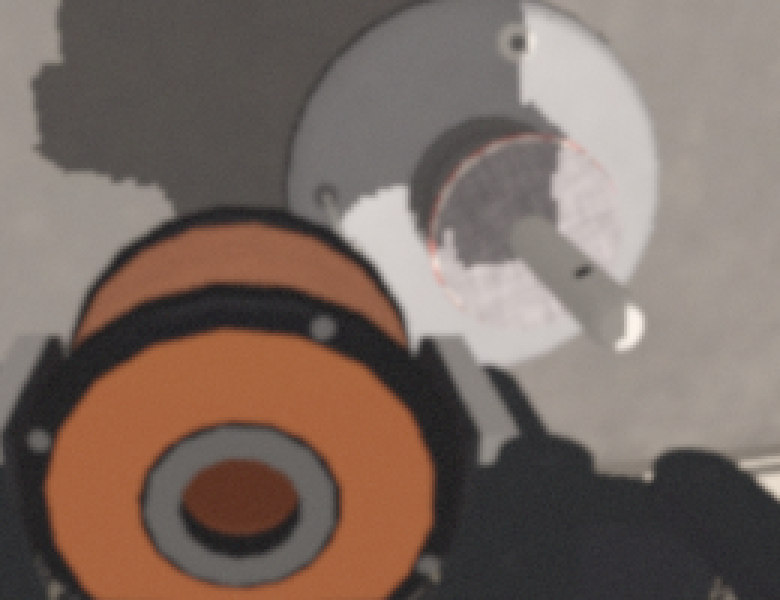

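View pics/s6c.png

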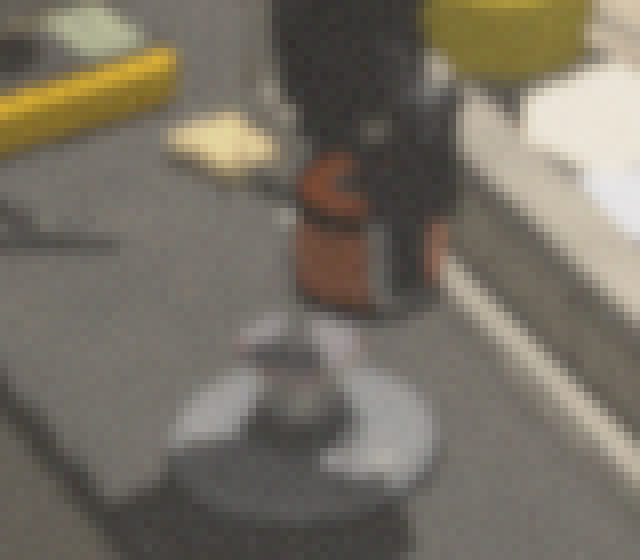

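The spindle top face is at about (446.7,239.3). I'll fit the spool's lower rim arc and compare it with the spindle at nearly the same height.

```bash
python3 - <<'E'
from h import *
import pickle
from scipy.optimize import least_squares
o,im=pickle.load(open("w6.pkl","rb"))
# radial edge search of lower rim: gradient from bench(light) to black along rays
f=cv2.cvtColor(im["frame"],cv2.COLOR_BGR2GRAY).astype(float)
pts=[(243,207),(190,214),(140,242),(300,216),(350,243),(105,275),(385,278),(80,325),(403,330)]
px=np.array([(240+a/3,130+b/3) for a,b in pts])
T=o["tool_pos"]
for z in (T[2]-.0055,T[2]-.0085,T[2]-.0025):
    P=np.array([wz(im,o,u,v,z)[:2] for u,v in px])
    r=least_squares(lambda c:np.hypot(*(P-c).T)-.03,T[:2]); rf=least_squares(lambda c:np.hypot(*(P-c[:2]).T)-c[2],[*T[:2],.03])
    print("bottom z",z.round(4),"c",r.x.round(4),"free",rf.x.round(4),"rms",np.sqrt(np.mean(r.fun**2)).round(5))
for uv in ((446.7,239.3),(443.5,241.3)): print("spindle",wz(im,o,*uv,.114).round(4))
zt=T[2]+.0395
print("bore",wz(im,o,320,297.8,zt).round(4),wz(im,o,320,298.8,zt).round(4))
d=[(x,y) for x,y in ((523,135),)]
g=im["frame"].copy()
def circ(c,r,z,col):
  for a in np.linspace(0,2*np.pi,120):
    u=wproj(im,o,[c[0]+r*np.cos(a),c[1]+r*np.sin(a),z]); cv2.circle(g,tuple(int(round(k*16)) for k in u),6,col,-1,cv2.LINE_AA,4)
s=(.4535,.0925)
for r,z in ((.058,.012),(.025,.055),(.006,.109),(.0045,.114)): circ(s,r,z,(255,0,255))
circ(wz(im,o,320,298.3,zt),.03,zt,(255,255,0));circ(r_:=least_squares(lambda c:np.hypot(*(np.array([wz(im,o,u,v,T[2]-.0055)[:2] for u,v in px])-c).T)-.03,T[:2]).x,.03,T[2]-.0055,(0,255,255))
cv2.imwrite("pics/w6o.png",cv2.resize(g[130:330,240:500],None,fx=3,fy=3,interpolation=3))
E
```

```text
bottom z 0.1179 c [0.4525 0.0219] free [0.4511 0.022  0.0289] rms 0.00042
bottom z 0.1149 c [0.4531 0.0219] free [0.4525 0.0219 0.0295] rms 0.00027
bottom z 0.1209 c [0.4518 0.0219] free [0.4498 0.0222 0.0284] rms 0.0006
spindle [0.4532 0.0928 0.114 ]
spindle [0.4542 0.0908 0.114 ]
bore [0.4501 0.0217 0.1629] [0.4506 0.0216 0.1629]
```

View pics/w6o.png

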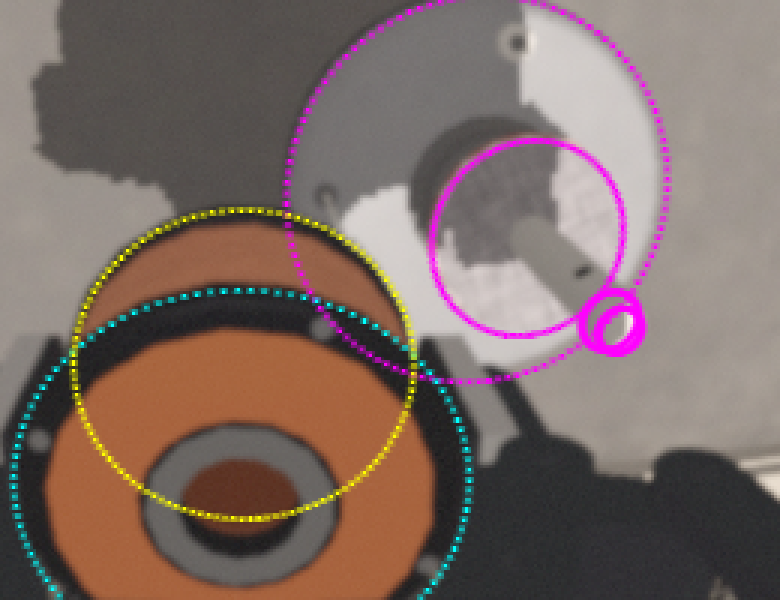

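```bash
python3 - <<'E'
from h import *
import pickle
o,im=pickle.load(open("w6.pkl","rb"))
c=cv2.resize(im["frame"][125:260,330:465],None,fx=5.9,fy=4.4,interpolation=2)
c=cv2.resize(im["frame"][125:260,330:465],None,fx=4.44,fy=4.44,interpolation=2)
for k in range(0,135,15):
    cv2.line(c,(int(k*4.44),0),(int(k*4.44),599),(0,255,255),1);cv2.line(c,(0,int(k*4.44)),(599,int(k*4.44)),(0,255,255),1)
    cv2.putText(c,str(330+k),(int(k*4.44),10),0,.35,(0,0,255),1);cv2.putText(c,str(125+k),(0,int(k*4.44)+10),0,.35,(0,0,255),1)
cv2.imwrite("pics/w6z.png",c)
E
```

```text
(no output)
```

View pics/w6z.png

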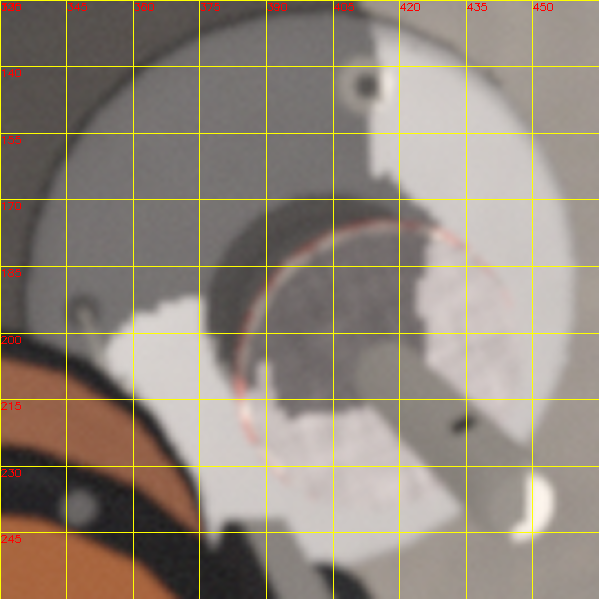

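```bash
python3 - <<'E'
from h import *
import pickle
from scipy.optimize import least_squares
o,im=pickle.load(open("w6.pkl","rb"));T=o["tool_pos"]
Z=lambda L:np.array([(330+x/4.44,125+y/4.44) for x,y in L])
foot=Z([(573,270),(570,340),(500,90),(460,510),(400,540),(340,560),(28,290),(40,210),(200,40),(300,15)])
disc=Z([(238,380),(250,320),(290,265),(340,235),(400,225),(440,235),(480,260),(508,300),(245,425),(280,470)])
spi=Z([(521,505)])
low=np.array([(240+a/3,130+b/3) for a,b in [(243,207),(190,214),(140,242),(300,216),(350,243),(105,275),(385,278),(80,325),(403,330)]])
bore=np.array([(320,298.3)])
H0=np.array(im["hand_eye"]);Rt=Ro.from_rotvec(o["tool_rot"]).as_matrix()
def P(p,uv,z):
    H=H0.copy();H[:3,3]+=p[:3];H[:3,:3]=H[:3,:3]@Ro.from_rotvec([p[3],p[4],0]).as_matrix()
    f=im["fx"]*(1+p[5]); out=[]
    for u,v in uv:
        dx,dy=u-im["cx"],v-im["cy"];r=np.hypot(dx,dy);th=r/f
        d=Rt@H[:3,:3]@np.array([dx/r*np.sin(th),dy/r*np.sin(th),np.cos(th)]);c=T+Rt@H[:3,3]
        out.append((c+d*(z-c[2])/d[2])[:2])
    return np.array(out)
def res(q,sig):
    p=q[:6];s=q[6:8];b=q[8:10];zb=T[2]-.0055+q[10]
    w=.0007
    return np.r_[(np.hypot(*(P(p,foot,.012)-s).T)-.058)/w,(np.hypot(*(P(p,disc,.055)-s).T)-.025)/w,(P(p,spi,.114)-s).ravel()/w*2,
      (np.hypot(*(P(p,low,zb)-b).T)-.03)/w,(P(p,bore,zb+.045)-b).ravel()/w*2,p/sig,q[10]/.003]
for sf in (1e-4,.01):
  sig=np.array([.002,.002,.002,.01,.01,sf])
  r=least_squares(res,np.r_[np.zeros(6),.453,.092,T[:2],0],args=(sig,))
  q=r.x; print("cost",r.cost.round(1),"cam",q[:6].round(4),"spindle",q[6:8].round(4),"spool",q[8:10].round(4),"dz",q[10].round(4),"delta",(q[6:8]-q[8:10]).round(4))
E
```

```text
cost 15.8 cam [-0.     -0.     -0.0028 -0.0188  0.0191 -0.    ] spindle [0.4581 0.098 ] spool [0.4566 0.0241] dz -0.0018 delta [0.0014 0.0739]
cost 13.0 cam [ 0.      0.      0.0001 -0.0172  0.0135 -0.0155] spindle [0.4567 0.0968] spool [0.4556 0.0233] dz -0.0026 delta [0.0011 0.0735]
```

The relative fit gives a move of about (+1 to 2 mm, +72.5 mm). I'll rise 20 mm, shift over, then come down slowly while watching the force.

>>> {"op": "carry_out", "data": {
  "series": [
    [0, 0, 0.8, 0, 0, 0, 0.3],
    [0.08, 0.7, 0, 0, 0, 0, 0.3],
    [0, 0.9, 0, 0, 0, 0, 0.3],
    [0, 0.8, 0, 0, 0, 0, 0.3],
    [0, 0.5, 0, 0, 0, 0, 0.3],
    [0, 0, 0, 0, 0, 0, 0.3],
    [0, 0, -0.3, 0, 0, 0, 0.3],
    [0, 0, -0.3, 0, 0, 0, 0.3],
    [0, 0, 0, 0, 0, 0, 0.3],
    [0, 0, 0, 0, 0, 0, 0.3]
  ]
}}

```text
t: 12.95
tool_pos: [0.4509, 0.0926, 0.1266]
tool_rot: [-0.153, -3.137, 0.0]
contact_force: [-0.4, 0.2, -2.4]
opening: 0.0574
```

```bash
python3 - <<'E'
from h import *
import pickle
o=ctrl.get_obs();print(o["tool_pos"].round(4),o["tool_rot"].round(4),o["contact_force"].round(2),o["wrist_torque"].round(3));im=ctrl.get_image("wrist");pickle.dump((o,im),open("w7.pkl","wb"))
cv2.imwrite("pics/w7c.png",cv2.resize(im["frame"][150:350,220:420],None,fx=3,fy=3,interpolation=3))
sc=ctrl.get_image("scene");pickle.dump(sc,open("scene7.pkl","wb"))
p=proj(sc,[.45,.09,.1]);x,y=int(p[0]),int(p[1]);print(x-30,y-30);cv2.imwrite("pics/s7c.png",cv2.resize(sc["frame"][y-30:y+30,x-30:x+30],None,fx=10,fy=10,interpolation=3))
E
```

```text
[0.4509 0.0926 0.1266] [-1.5340e-01 -3.1365e+00  4.0000e-04] [-0.42  0.16 -2.43] [ 0.017 -0.009 -0.005]
249 158
```

View pics/w7c.png

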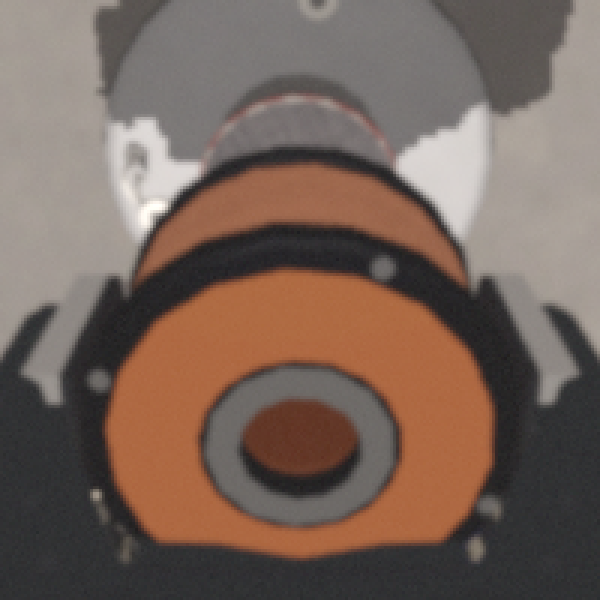

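View pics/s7c.png

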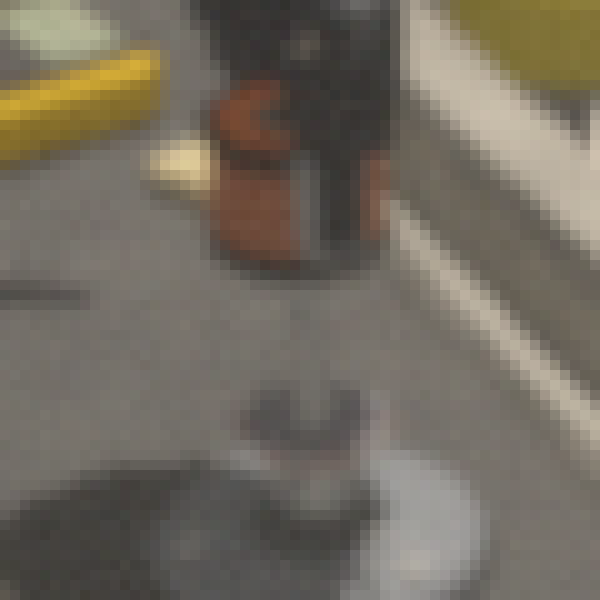

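```bash
python3 - <<'E'
from h import *
import pickle
from scipy.optimize import least_squares
sc=pickle.load(open("scene7.pkl","rb"))
g=cv2.resize(sc["frame"][158:218,249:309],None,fx=10,fy=10,interpolation=2)
def dr(X,col):
    u,v=proj(sc,X);cv2.circle(g,(int((u-249+.5)*10),int((v-158+.5)*10)),2,col,-1)
c=(.452,.0926)
for r,z in((.03,.121),(.03,.166)):
    for a in np.linspace(0,6.28,80): dr([c[0]+r*np.cos(a),c[1]+r*np.sin(a),z],(255,255,0))
for r,z in((.025,.055),(.058,.012)):
    for a in np.linspace(0,6.28,80): dr([c[0]+r*np.cos(a),c[1]+r*np.sin(a),z],(255,0,255))
d=np.array([.84,-.54,0]);d/=np.linalg.norm(d)
for z in np.linspace(.055,.114,20):
    for s in(-.006,.006): dr(np.array([*c,z])+d*s,(0,255,0))
cv2.imwrite("pics/s7o.png",g)
# wrist fit
o,im=pickle.load(open("w7.pkl","rb"));T=o["tool_pos"]
Z=lambda L:np.array([(220+x/3,150+y/3) for x,y in L])
foot=Z([(105,130),(490,125),(486,180),(112,185)])
disc=Z([(205,160),(225,132),(260,106),(300,97),(340,105),(375,130),(396,160)])
low=Z([(300,147),(240,155),(190,183),(160,218),(138,262),(360,155),(410,183),(440,213),(465,265)])
bore=Z([(300,447)])
H0=np.array(im["hand_eye"]);Rt=Ro.from_rotvec(o["tool_rot"]).as_matrix()
def P(p,uv,z):
    H=H0.copy();H[:3,3]+=p[:3];H[:3,:3]=H[:3,:3]@Ro.from_rotvec([p[3],p[4],0]).as_matrix();f=im["fx"]*(1+p[5]);out=[]
    for u,v in uv:
        dx,dy=u-im["cx"],v-im["cy"];r=np.hypot(dx,dy);th=r/f
        dd=Rt@H[:3,:3]@np.array([dx/r*np.sin(th),dy/r*np.sin(th),np.cos(th)]);cc=T+Rt@H[:3,3];out.append((cc+dd*(z-cc[2])/dd[2])[:2])
    return np.array(out)
w=.0007
def res(q,sig):
    p=q[:6];s=q[6:8];b=q[8:10];zb=T[2]-.0055+q[10]
    return np.r_[(np.hypot(*(P(p,foot,.012)-s).T)-.058)/w,(np.hypot(*(P(p,disc,.055)-s).T)-.025)/w,(np.hypot(*(P(p,low,zb)-b).T)-.03)/w,(P(p,bore,zb+.045)-b).ravel()/w*2,p/sig,q[10]/.003]
for sig in ([.002,.002,.002,.01,.01,1e-4],[.002,.002,.002,.01,.01,.01],[1e-5]*6):
  r=least_squares(res,np.r_[np.zeros(6),.453,.092,T[:2],0],args=(np.array(sig),),x_scale=np.r_[[.001]*11]);q=r.x;print(r.cost.round(1),q[:6].round(4),"st",q[6:8].round(4),"sp",q[8:10].round(4),q[10].round(4),"delta",(q[6:8]-q[8:10]).round(4))
E
```

```text
9.3 [ 0.     -0.     -0.0052 -0.0129  0.0035 -0.    ] st [0.457  0.0941] sp [0.4557 0.094 ] 0.002 delta [0.0013 0.    ]
5.6 [ 0.     -0.     -0.0024 -0.0069  0.0034 -0.0191] st [0.4547 0.0943] sp [0.454  0.0942] 0.0018 delta [0.0007 0.0001]
22.9 [ 0. -0. -0. -0.  0. -0.] st [0.4531 0.0936] sp [0.4534 0.0938] -0.0026 delta [-0.0003 -0.0002]
```

View pics/s7o.png

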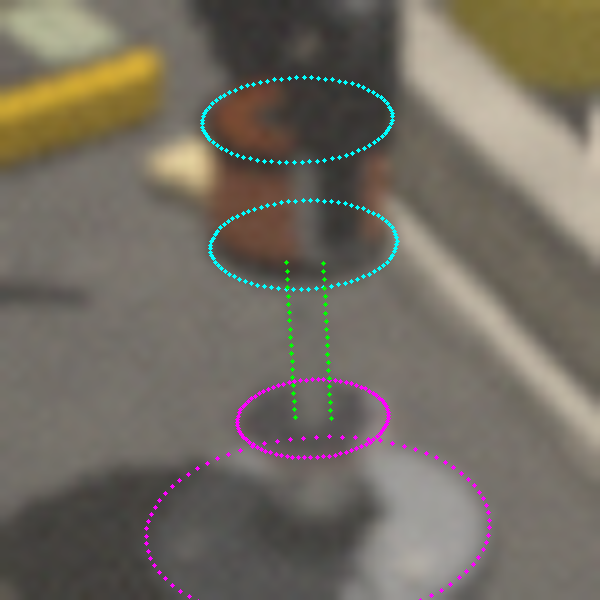

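The scene overlay of the spool and stand circles and the wrist fit agree: alignment is within about 1 mm. I'll descend slowly to engage the spindle tip and check the force.

>>> {"op": "carry_out", "data": {
  "series": [
    [0.03, 0, -0.2, 0, 0, 0, 0.3],
    [0, 0, -0.12, 0, 0, 0, 0.3],
    [0, 0, -0.12, 0, 0, 0, 0.3],
    [0, 0, 0, 0, 0, 0, 0.3],
    [0, 0, 0, 0, 0, 0, 0.3]
  ]
}}

```text
t: 13.55
tool_pos: [0.4519, 0.0932, 0.1161]
tool_rot: [-0.152, -3.138, 0.0]
contact_force: [0.0, 0.7, -2.1]
opening: 0.0572
```

>>> {"op": "carry_out", "data": {
  "series": [
    [0, 0, -0.12, 0, 0, 0, 0.3],
    [0, 0, -0.12, 0, 0, 0, 0.3],
    [0, 0, 0, 0, 0, 0, 0.3],
    [0, 0, 0, 0, 0, 0, 0.3]
  ]
}}

```text
t: 13.95
tool_pos: [0.4519, 0.0931, 0.1102]
tool_rot: [-0.152, -3.138, 0.0]
contact_force: [0.1, -0.2, -1.4]
opening: 0.0576
```

There is no contact force 9 mm past the tip, so the spindle is inside the bore. Continuing down gently.

>>> {"op": "carry_out", "data": {
  "series": [
    [0, 0, -0.2, 0, 0, 0, 0.3],
    [0, 0, -0.3, 0, 0, 0, 0.3],
    [0, 0, -0.3, 0, 0, 0, 0.3],
    [0, 0, 0, 0, 0, 0, 0.3],
    [0, 0, 0, 0, 0, 0, 0.3]
  ]
}}

```text
t: 14.45
tool_pos: [0.4516, 0.0931, 0.0897]
tool_rot: [-0.152, -3.137, 0.0]
contact_force: [-0.1, -0.6, -1.7]
opening: 0.0573
```

```bash
python3 - <<'E'
from h import *
import pickle
o=ctrl.get_obs();print(o["tool_pos"].round(4),o["contact_force"].round(2),o["wrist_torque"].round(3));im=ctrl.get_image("wrist")
cv2.imwrite("pics/w8c.png",cv2.resize(im["frame"][150:350,220:420],None,fx=3,fy=3,interpolation=3))
E
```

```text
[0.4516 0.0931 0.0897] [-0.09 -0.61 -1.71] [ 0.003 -0.002 -0.01 ]
```

View pics/w8c.png

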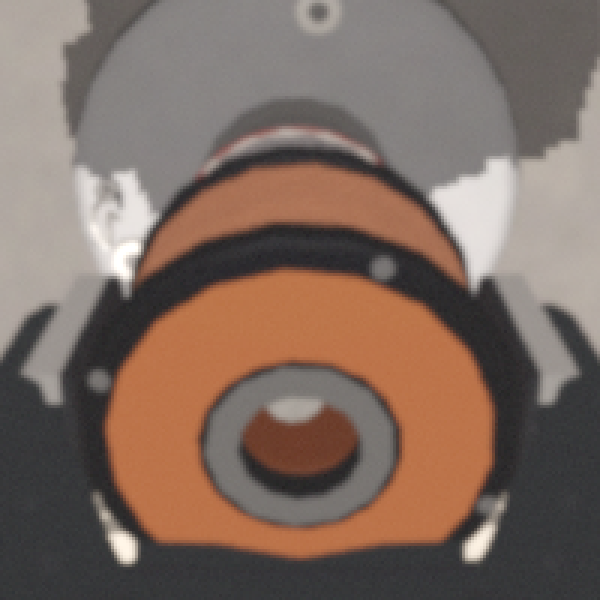

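The spindle tip is visible in the bore at crop (295,405), with no side force. I'll continue to just above the disc.

>>> {"op": "carry_out", "data": {
  "series": [
    [0, -0.02, -0.3, 0, 0, 0, 0.3],
    [0, 0, -0.3, 0, 0, 0, 0.3],
    [0, 0, -0.2, 0, 0, 0, 0.3],
    [0, 0, -0.15, 0, 0, 0, 0.3],
    [0, 0, 0, 0, 0, 0, 0.3],
    [0, 0, 0, 0, 0, 0, 0.3],
    [0, 0, 0, 0, 0, 0, 0.3]
  ]
}}

```text
t: 15.2
tool_pos: [0.4523, 0.0926, 0.0669]
tool_rot: [0.152, 3.137, 0.0]
contact_force: [0.4, -0.5, -1.3]
opening: 0.0575
```

```bash
python3 - <<'E'
from h import *
o=ctrl.get_obs();print(o["tool_pos"].round(4),o["contact_force"].round(2),o["wrist_torque"].round(3));im=ctrl.get_image("wrist")
cv2.imwrite("pics/w9c.png",cv2.resize(im["frame"][150:350,220:420],None,fx=3,fy=3,interpolation=3))
E
```

```text
[0.4523 0.0926 0.0669] [ 0.36 -0.52 -1.3 ] [ 0.019 -0.016  0.002]
```

View pics/w9c.png

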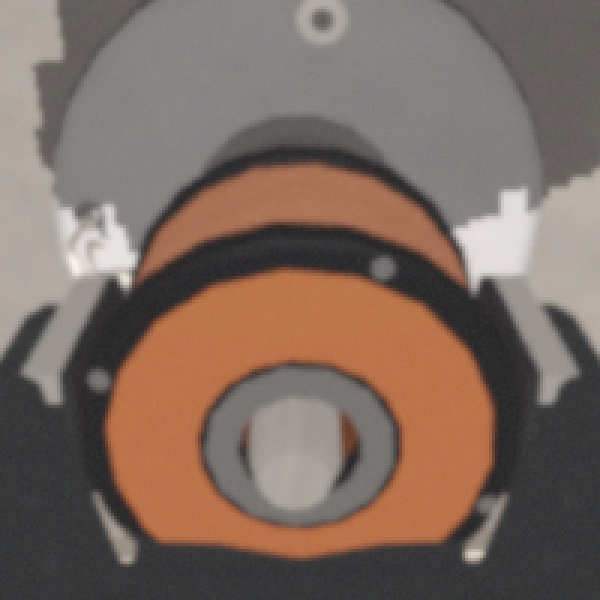

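The spindle comes up through the bore, nearly centred, at crop (295,450). Now down onto the disc in small steps.

>>> {"op": "carry_out", "data": {
  "series": [
    [0, -0.02, -0.08, 0, 0, 0, 0.3],
    [0, 0, -0.08, 0, 0, 0, 0.3],
    [0, 0, 0, 0, 0, 0, 0.3],
    [0, 0, 0, 0, 0, 0, 0.3]
  ]
}}

```text
t: 15.65
tool_pos: [0.4519, 0.0921, 0.0624]
tool_rot: [-0.152, -3.138, 0.0]
contact_force: [-0.1, 0.5, -2.1]
opening: 0.0575
```

>>> {"op": "carry_out", "data": {
  "series": [
    [0, 0, -0.08, 0, 0, 0, 0.3],
    [0, 0, -0.04, 0, 0, 0, 0.3],
    [0, 0, 0, 0, 0, 0, 0.3],
    [0, 0, 0, 0, 0, 0, 0.3]
  ]
}}

```text
t: 16.05
tool_pos: [0.4524, 0.0921, 0.0601]
tool_rot: [0.152, 3.137, -0.0]
contact_force: [-0.7, -0.1, 2.6]
opening: 0.0573
```

>>> {"op": "carry_out", "data": {
  "series": [
    [0, 0, -0.04, 0, 0, 0, 0.3],
    [0, 0, -0.04, 0, 0, 0, 0.3],
    [0, 0, 0, 0, 0, 0, 0.3],
    [0, 0, 0, 0, 0, 0, 0.3]
  ]
}}

```text
t: 16.45
tool_pos: [0.4524, 0.0921, 0.0579]
tool_rot: [0.152, 3.137, 0.0]
contact_force: [-1.1, 0.2, 4.6]
opening: 0.0571
```

Contact came where predicted (zero at TCP of about 0.0606). The push is about 6.6 N, so the disc is about 2.7 mm down. I need roughly 7 mm more.

>>> {"op": "carry_out", "data": {
  "series": [
    [0, 0, -0.06, 0, 0, 0, 0.3],
    [0, 0, -0.06, 0, 0, 0, 0.3],
    [0, 0, -0.06, 0, 0, 0, 0.3],
    [0, 0, -0.05, 0, 0, 0, 0.3],
    [0, 0, 0, 0, 0, 0, 0.3],
    [0, 0, 0, 0, 0, 0, 0.3],
    [0, 0, 0, 0, 0, 0, 0.3]
  ]
}}

```text
t: 17.15
tool_pos: [0.4525, 0.0921, 0.0527]
tool_rot: [0.152, 3.137, -0.0]
contact_force: [-3.1, -0.3, 8.1]
opening: 0.0578
```

```bash
python3 - <<'E'
from h import *
F=[];
for i in range(4):
    im=ctrl.get_image("wrist");o=ctrl.get_obs();F.append(np.r_[o["tool_pos"],o["contact_force"]])
print(np.array(F).round(4))
cv2.imwrite("pics/w10c.png",cv2.resize(im["frame"][150:350,220:420],None,fx=3,fy=3,interpolation=3))
E
```

```text
[[ 0.4525  0.0921  0.0527 -3.0622  0.1001  8.8742]
 [ 0.4525  0.0922  0.0527 -3.2536 -0.7334  7.7359]
 [ 0.4525  0.0921  0.0527 -2.333  -0.3532  8.0126]
 [ 0.4525  0.0922  0.0527 -2.8645 -0.171   8.0991]]
```

View pics/w10c.png

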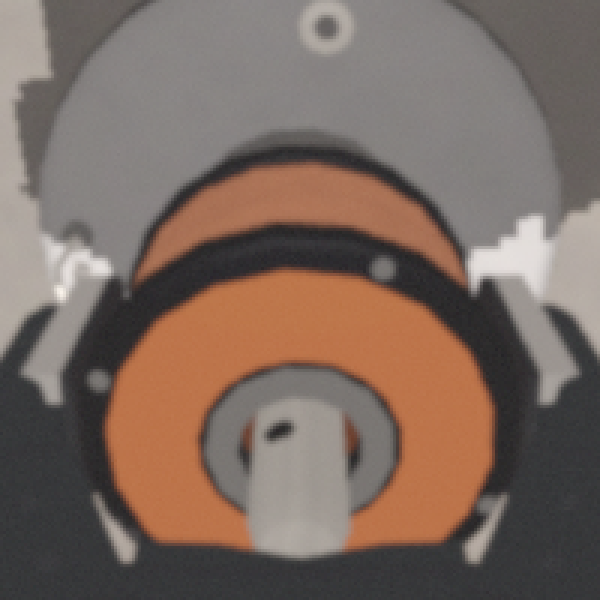

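The cross hole now shows in the bore at crop (279,430), and the push is about 10 N. A small side force of -3 N in x suggests easing x by 0.5 mm while going 2.3 mm further down.

>>> {"op": "carry_out", "data": {
  "series": [
    [-0.02, 0, 0, 0, 0, 0, 0.3],
    [0, 0, -0.05, 0, 0, 0, 0.3],
    [0, 0, -0.04, 0, 0, 0, 0.3],
    [0, 0, 0, 0, 0, 0, 0.3],
    [0, 0, 0, 0, 0, 0, 0.3],
    [0, 0, 0, 0, 0, 0, 0.3]
  ]
}}

```text
t: 17.95
tool_pos: [0.4525, 0.0921, 0.0509]
tool_rot: [0.152, 3.136, 0.0]
contact_force: [-2.0, 0.1, 9.5]
opening: 0.0577
```

```bash
python3 - <<'E'
from h import *
F=[];
for i in range(6):
    im=ctrl.get_image("wrist");o=ctrl.get_obs();F.append(np.r_[o["tool_pos"],o["contact_force"],o["wrist_torque"]])
print(np.mean(F,0).round(4),np.std(F,0).round(4)[:6],o["opening"])
cv2.imwrite("pics/w11c.png",cv2.resize(im["frame"][150:350,220:420],None,fx=3,fy=3,interpolation=3))
sc=ctrl.get_image("scene");p=proj(sc,[.45,.09,.06]);x,y=int(p[0]),int(p[1]);cv2.imwrite("pics/s11c.png",cv2.resize(sc["frame"][y-35:y+35,x-40:x+90],None,fx=6,fy=6,interpolation=3))
cv2.imwrite("pics/s11.png",sc["frame"])
E
```

```text
[ 4.5250e-01  9.2100e-02  5.0900e-02 -2.9271e+00 -7.0310e-01  9.8584e+00
 -1.1760e-01  4.3680e-01  9.7000e-03] [0.     0.     0.     0.3788 0.3658 0.2639] 0.05764218542259648
```

View pics/w11c.png

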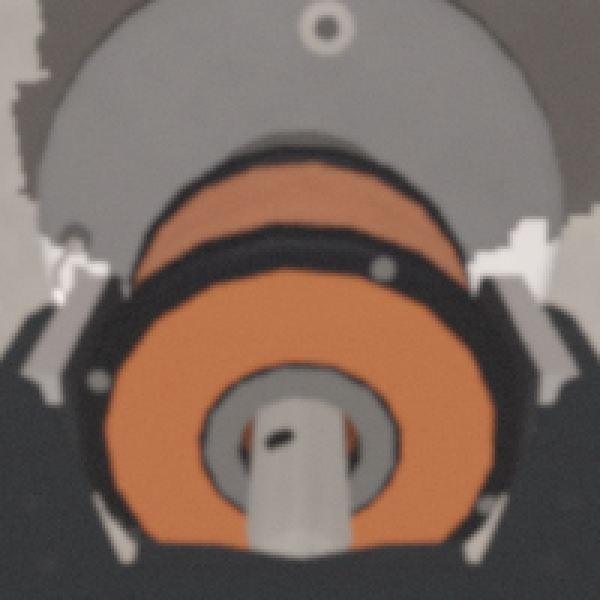

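View pics/s11c.png

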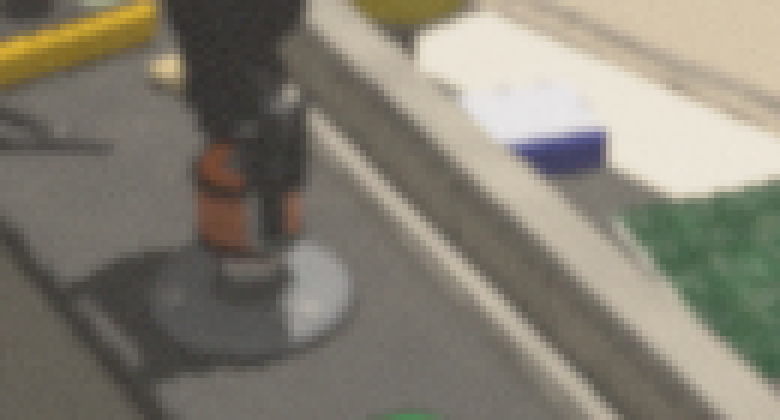

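>>> {"op": "carry_out", "data": {
  "series": [
    [-0.03, 0, -0.02, 0, 0, 0, 0.3],
    [0, 0, 0, 0, 0, 0, 0.3],
    [0, 0, 0, 0, 0, 0, 0.3],
    [0, 0, 0, 0, 0, 0, 0.3],
    [0, 0, 0, 0, 0, 0, 0.3]
  ]
}}

```text
t: 18.8
tool_pos: [0.4525, 0.0921, 0.0509]
tool_rot: [0.152, 3.134, 0.0]
contact_force: [-1.2, 0.3, 10.4]
opening: 0.0575
```

```bash
python3 - <<'E'
from h import *
F=[]
for i in range(8):
    im=ctrl.get_image("wrist");o=ctrl.get_obs();F.append(np.r_[o["tool_pos"],o["contact_force"]])
print(np.mean(F,0).round(4),np.array(F)[:,2].round(5),np.array(F)[:,5].round(1),o["t"])
im=ctrl.get_image("top");
for th in ["green_spool","copper_spool"]:
    for m in ctrl.mark_of(im,th)[:3]: print(th,round(m["p"],2),onz(im,m["position"][0]*640,m["position"][1]*400,0).round(3))
E
```

```text
[ 0.4525  0.0921  0.0508 -1.4704 -0.1815  9.7241] [0.05084 0.05085 0.05082 0.05086 0.05086 0.05087 0.05086 0.05085] [ 9.6  9.4  9.6  9.2  9.6 10.  10.2 10.2] 19.2
green_spool 0.7 [ 0.422 -0.127  0.   ]
copper_spool 0.61 [ 0.445 -0.218  0.   ]
```

View pics/s11.png

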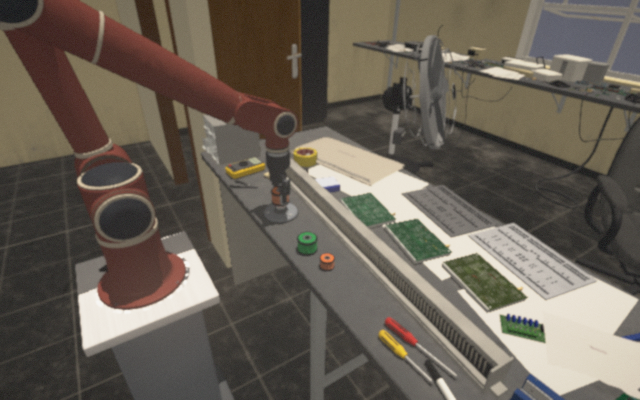

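The push is steady: TCP drift is under 0.05 mm, about 11.6 N on the disc, about 9.7 mm down and clear of the 16 mm stop. In the scene view the green spool, small spool and tools are undisturbed. Handing in while holding.

```bash
python3 -c "
from h import *
print(ctrl.finish_job()); print(ctrl.get_obs()['contact_force'])"
```

```text
the job is handed in; nothing more can be done
None
the job is handed in; nothing more can be done
```

The 60 mm copper spool is on the spindle and pressed onto the brake disc. I handed the job in at about 19 s with the arm still holding it there. I lowered it in small steps, with no contact force until it met the disc.

**Last checks:**
- **Push and travel:** the wrist read about 9.7 N upward. Adding about 1.9 N for the spool's weight gives about 11.6 N on the disc. The spring figures put that at about 9 mm down, and the tool height says about 9.7 mm. Both are past the 6 mm needed to clear the hole and well short of the 16 mm stop.
- **Steadiness:** the tool height drifted less than 0.05 mm over the last 0.4 s.
- **Cross hole:** the wrist camera shows it clear above the spool, on the robot's side. The fingers sit to the left and right of the spindle, so that side is open for the clip.
- **Other things on the bench:** the green spool, small copper spool and tools look unmoved in the scene picture.

**What disagreed or did not work:**
- The first estimates of the spindle position differed by about 3 mm between camera views. I settled it by comparing the spool and spindle at the same height in one picture.
- A side force along x of about 3 N built up while pressing. I eased it to about 1.5 N.
- The last 0.5 mm downward command did not move the tool measurably.

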